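# Count to the third gap and push the bar in

### The job

Starting at the gap beside the tall round post, press the rack's sprung rail down a few millimetres with a fingertip and run along it, counting the gaps beneath: first, second, third, and no further along the rail. Then push the short flat white bar across the bench, without lifting it or standing it up, lengthwise into that third gap until it is fully home against the back of the rack, and take the hand away. Leave the other stock and the things on the bench where they are.

Things in the scene. Friction and masses are not known exactly. Their poses are not given: they have to be found in the camera images.
- rack: Dark steel divider rack, fixed. Origin: underside centre, on the bench; x points into the gaps, away from the robot; y along the row. Seven dividers 6 mm thick, 44 mm high, 56 mm apart make six gaps 50 mm clear, centred at y = -140, -84, -28, 28, 84, 140 mm. Divider fronts at x = -50 mm; back wall's inner face at x = 44 mm. No floor: parts slide on the bench.
- rail (a joint): Sprung aluminium strip above the front of all the gaps, 24 mm wide (rack x -38 to -14 mm), 342 mm long (rack y -171 to 171 mm), its top 61 mm above the bench at rest. Joint: how far it is pressed down, 0 to 0.010 m; it goes down level and springs back (1.4 N to start it, 5.4 N at its stop). It counts as pressed beyond 0.0015 m.
- post: Tall round steel post, 32 mm in diameter (38 mm across its cap), 90 mm high, fixed at one end of the rack, left or right by chance. Origin: underside centre; axes as the rack's, at rack x = 20 mm, y = 190 or -190 mm. Gaps are counted from it: gap 1 is beside it; gaps 1, 2, 3 are centred 50, 106, 162 mm from its axis along the rack.
- endblock: Low steel block 40 x 32 x 30 mm high fixed at the rack's other end, in the same way as the post. Origin: underside centre.
- bar: The part: loose flat white plastic bar, 96 mm long (its x), 36 mm wide (y), 25 mm high, 65 to 135 g, lying on the bench in front of the rack, up to 70 mm either side of its middle and turned up to 0.35 rad from the rack's x. Origin: underside centre. Fully home its origin is at rack x = -4 mm, its near end 2 mm proud of the divider fronts.
- stock_a: White square bar 85 x 36 x 36 mm, loose, lying in the second gap from the rack's +y end. Origin: underside centre. Leave it.
- stock_b: White square bar 85 x 36 x 36 mm, loose, lying in the second gap from the rack's -y end. Origin: underside centre. Leave it.
- stub_tall: White rod stub standing on end, 44 mm in diameter, 60 mm high, about 235 mm to the +y side of the rack's middle, in front of the rack. Origin: underside centre. Leave it.
- stub_wide: Red rod stub standing on end, 60 mm in diameter, 45 mm high, about 240 mm to the -y side of the rack's middle, in front of the rack. Origin: underside centre. Leave it.
- disc: Green plastic disc lying flat, 72 mm in diameter, 22 mm high, to the left. Origin: underside centre. Leave it.
- mug: White mug, 80 mm across the rim, 90 mm high, to the left. Origin: underside centre. Leave it.
- tape: Yellow tape measure, 70 x 40 x 60 mm high, to the right. Origin: underside centre. Leave it.
Mind the look-alikes: they are no part of the job. What is shaped like the post but orange or purple is not meant.

How it is judged (in metres and radians):
On the way, in this order (a step that is already met when the one before it is completed fails the run):
1. the fingertip presses the rail over the first gap from the post (value of joint rail above 0.0015 m and contact force between the fingers and rail above 0.2 N and (y of the grasp point in the frame of post between 0.032 and 0.068 m or y of the grasp point in the frame of post between -0.068 and -0.032 m)), for 0.03 s.
2. it presses the rail where it crosses the divider between gaps 1 and 2 (value of joint rail above 0.0015 m and contact force between the fingers and rail above 0.2 N and (y of the grasp point in the frame of post between 0.069 and 0.087 m or y of the grasp point in the frame of post between -0.087 and -0.069 m)), for 0.03 s.
3. it presses the rail over the second gap (value of joint rail above 0.0015 m and contact force between the fingers and rail above 0.2 N and (y of the grasp point in the frame of post between 0.088 and 0.124 m or y of the grasp point in the frame of post between -0.124 and -0.088 m)), for 0.03 s.
4. it presses the rail where it crosses the divider between gaps 2 and 3 (value of joint rail above 0.0015 m and contact force between the fingers and rail above 0.2 N and (y of the grasp point in the frame of post between 0.125 and 0.143 m or y of the grasp point in the frame of post between -0.143 and -0.125 m)), for 0.03 s.
5. it presses the rail over the third gap (value of joint rail above 0.0015 m and contact force between the fingers and rail above 0.2 N and (y of the grasp point in the frame of post between 0.144 and 0.18 m or y of the grasp point in the frame of post between -0.18 and -0.144 m)), for 0.03 s.
6. a finger pushes the bar into the third gap (contact force between the fingers and bar above 0.05 N and x of bar in the frame of rack above -0.09 m and (y of bar in the frame of post between 0.148 and 0.176 m or y of bar in the frame of post between -0.176 and -0.148 m)), for 0.05 s.
7. the bar is fully home in the third gap (x of bar in the frame of rack between -0.012 and 0.004 m and (y of bar in the frame of post between 0.15 and 0.174 m or y of bar in the frame of post between -0.174 and -0.15 m) and angle between the x axis of bar and the x axis of rack, either way round below 0.2 rad and height (world z) of bar below 0.004 m and angle between bar's own z axis and vertical below 0.1 rad), for 0.2 s.
At the end, for the whole second after the job is handed in: The bar lies flat on the bench in the third gap counted from the tall post, within 8 mm of the back wall, lengthwise (within 0.2 rad of the gap), at rest; the rail is up (all of step 7 and linear speed of bar below 0.01 m/s and value of joint rail below 0.001 m); the robot touches nothing.
It fails at once if the bar is lifted (over 12 mm) or tipped (height (world z) of bar above 0.012 m or angle between bar's own z axis and vertical above 0.3 rad).
It fails at once if the rail is pressed beyond the third gap from the post (value of joint rail above 0.0015 m and (y of the grasp point in the frame of post above 0.2012 m or y of the grasp point in the frame of post below -0.2012 m)).
It fails at once if other stock or a thing on the bench is moved over 25 mm or tipped over (distance of any of stock_a, stock_b, stub_tall, stub_wide, disc, mug, tape from where it was at the start of the episode above 0.025 m or angle between any of stock_a, stock_b, stub_tall, stub_wide, disc, mug, tape's own z axis and vertical above 0.5 rad).
It also fails if it takes over 64 s, if anything falls off the work surface, if the arm or the gripper's body presses on something with over 40 N, if the wrist force passes 120 N, or if a joint passes its speed limit or range.

### The arm

A 6-joint arm with a two-finger parallel gripper is mounted at the origin on the work surface. World frame = base frame: x ahead of the robot, y to its left, z up, the work surface at z = 0. Lengths are in m, angles in degrees, forces in N, time in s.
With the tool pointing down it reaches from about 0.425 to 1.125 m from the base axis. Payload 14.9 kg.
Tool frame: the origin (TCP) lies between the finger pads; the fingertips stand 22 mm ahead of it and the grasp point (between the pads) lies 3 mm ahead of it; x points along the fingers, z is the direction in which the jaws open and shut, and the axes are right-handed (so a half turn about x gives the same grasp; the last joint's range is limited). The gripper opens to 91 mm and grips with 3 to 60 N. Pads are 32 mm wide; open, the fingers measure 118 mm over their backs; the gripper's body (76 mm by 178 mm) begins 60 mm behind the grasp point.
Start: joints at [70.915, 21.709, 99.362, -0, 58.929, -1.908], TCP at [0.207, 0.669, 0.236] pointing down, gripper open.
Joint ranges: [-158.91, 158.91], [-42.39, 125.64], [0.06, 152.35], [-60.88, 240.88], [17.5, 164.5], [-176.32, 176.32]. Speed limits (degrees/s): [108.29, 108.29, 136.94, 180, 180, 180].

### API

Orientations are given as [roll, pitch, yaw] about the fixed x, y, z axes, in that order (R = Rz(yaw) Ry(pitch) Rx(roll)).
In Python, from rig import telemetry, cams, workorder gives the robot as it stands.
- The arm moves only by the tool carry_out, never from a script. Its arguments are lists of equal length, an entry for each row: "gripper": the opening, from 0 (shut) to 1 (fully open); "delta_pos": the shift along the tool's x, y, z in m, a list of three; "angular": the turn, a rotation vector about the tool's x, y, z in rad, a list of three. A call has exactly 10 rows; each row shifts and turns the commanded pose from where the row before left it, along the tool's axes as they then stand; what a row does not reach is not made up. A row lasts 1/12 s, in which the tool goes at most 41.7 mm and 7.16 degrees, less where a joint would pass 70% of its speed; a pose out of reach is approached as far as the arm can. A call is refused whole if a number of a shift passes 0.0417 or a number of a turn 0.125, either way. A call with a gripper value outside its range is refused whole. The fingers move at their own pace and stop on an object; the grip force is fixed at half the most. Time passes only in rows, so rows that do not move let the fingers close, or fill a call up. It gives the time, the measured TCP pose, the force and the opening at its end, in the units of the state.
- telemetry.get_state(): the state, without advancing time (a new reading comes with each control period).
- cams.get_image(name): name is "scene" or "top" or "wrist"; returns a dict with "pixels" (420x560x3 uint8, red, green, blue), "z_map" (420x560 float32, m along the optical axis (not along the pixel's ray), 0 where there is no reading), "intrinsics" (3x3 intrinsics, pixels), "origin" and "attitude" of the camera in the world; the wrist camera has in their place "T_tool_cam" (4x4, takes a point from camera to tool coordinates, whose origin is the TCP and whose axes are the tool frame's). Camera axes: x right, y down, z forward; pixel columns grow to the right and rows downward; lengths in m; the calibration is good to about 2 mm. A picture is of the moment at which its call begins: read the wrist's pose just before it.
- workorder.finish_job(): hands the job in, once; it reports no verdict.
The state is a dict: "clock": time; "joint_positions": joint angles; "qvel": joint speeds; "effort": joint torques, N m; "eef_pos": TCP position; "orientation": TCP orientation; "contact_force": force on the tool from outside, world axes, zero at the start; "ft_torque": the same for the moment, N m; "finger_gap": finger opening in m.
Only numpy, scipy, OpenCV 4.12 (cv2) and the standard library are available. Lean on these libraries where they do the work, as an engineer would, in place of code of your own. Each camera call takes 0.05 s, during which the arm holds its last target.

## Working session

There is one attempt and no reset: what is moved stays moved. The work goes in short steps, Python scripts to look and compute and a tool call to move; the robot and the scene stay as the last step left them, time stands still between calls to the robot, and variables do not carry over. Pictures are saved under pics/ and viewed, and the job is handed in when it is done.

Besides the shell and the picture viewer there is one more tool, called as name(argument=value, ...) on one line, values as JSON. carry_out: Moves the arm, as the interface text tells. Its arguments: {"type":"object","properties":{"gripper":{"type":"array","items":{"type":"number"}},"delta_pos":{"type":"array","items":{"type":"array","items":{"type":"number"}}},"angular":{"type":"array","items":{"type":"array","items":{"type":"number"}}}},"required":["gripper","delta_pos","angular"]}

```bash
mkdir -p pics; ls
cat > h.py <<'E'
import numpy as np, cv2
from rig import telemetry, cams, workorder
def grab(n,f):
    s=telemetry.get_state(); d=cams.get_image(n)
    np.savez(f'pics/{f}.npz',**{k:np.array(v) for k,v in d.items()},pos=s['eef_pos'],ori=s['orientation'])
    cv2.imwrite(f'pics/{f}.png',cv2.cvtColor(d['pixels'],cv2.COLOR_RGB2BGR)); return d
E
python3 - <<'E'
from h import *
print(telemetry.get_state())
for n in('scene','top','wrist'):
    d=grab(n,n+'0'); print(n,d['intrinsics'],d.get('origin'),d.get('attitude'),d.get('T_tool_cam'))
E
```

```text
pics
{'clock': 0.0, 'joint_positions': array([ 7.09151993e+01,  2.17400174e+01,  9.93942886e+01, -1.23909367e-03,
        5.89298069e+01, -1.90605929e+00]), 'qvel': array([ 0.05999702, -0.03256592,  0.00224291, -0.02395143, -0.03760291,
       -0.05611203]), 'effort': array([ 1.28806523e-04, -7.63758731e+01, -4.34350026e+01,  6.50604093e-02,
        4.25735442e-02, -1.03716495e-04]), 'eef_pos': array([0.20661515, 0.66842823, 0.23528133]), 'orientation': array([ 179.04169159,   89.93587834, -108.13640973]), 'contact_force': array([-0.5926082 , -0.12188696,  0.65292339]), 'ft_torque': array([-0.01287183,  0.07459829, -0.020853  ]), 'finger_gap': 0.09133146032386513}
scene [[386.77258163   0.         275.54587797]
 [  0.         386.77258163 219.93922123]
 [  0.           0.           1.        ]] [ 1.12865722 -0.25600772  0.86460477] [-141.79477935   -0.37428436   63.24192705] None
top [[468.8543936    0.         276.26265702]
 [  0.         468.8543936  216.52081202]
 [  0.           0.           1.        ]] [ 3.24166870e-01 -1.13780563e-03  1.47728081e+00] [-169.61578428    0.92954089  -89.34903545] None
wrist [[296.9723248    0.         281.11971442]
 [  0.         296.9723248  207.28360694]
 [  0.           0.           1.        ]] None None [[-7.30788465e-05 -2.98668127e-01  9.54357032e-01 -1.50642763e-01]
 [ 6.14372373e-04 -9.54356868e-01 -2.98668029e-01  8.47485155e-02]
 [ 9.99999809e-01  5.64504279e-04  2.53236745e-04 -9.45213303e-05]
 [ 0.00000000e+00  0.00000000e+00  0.00000000e+00  1.00000000e+00]]
```

View pics/top0.png

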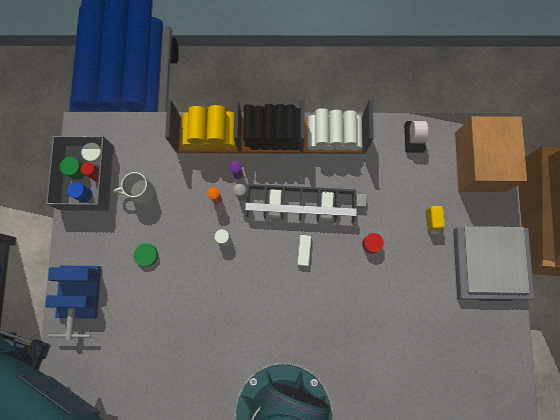

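View pics/scene0.png

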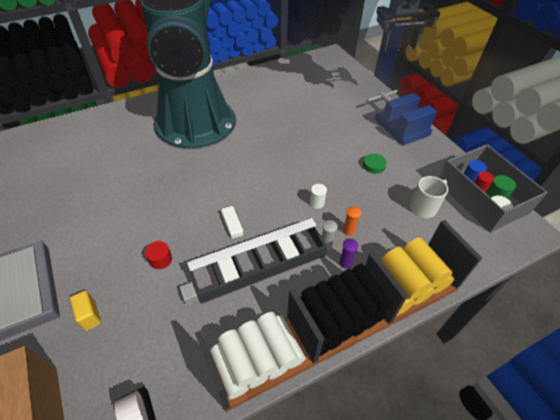

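Run:
```python
import cv2
a=cv2.imread('pics/top0.png')[150:280,190:400]; a=cv2.resize(a,None,fx=3.8,fy=3.8,interpolation=cv2.INTER_CUBIC); cv2.imwrite('pics/topc.png',a)
a=cv2.imread('pics/scene0.png')[170:310,140:380]; a=cv2.resize(a,None,fx=3.3,fy=3.3,interpolation=cv2.INTER_CUBIC); cv2.imwrite('pics/scenec.png',a)
```

```text
(no output)
```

View pics/topc.png

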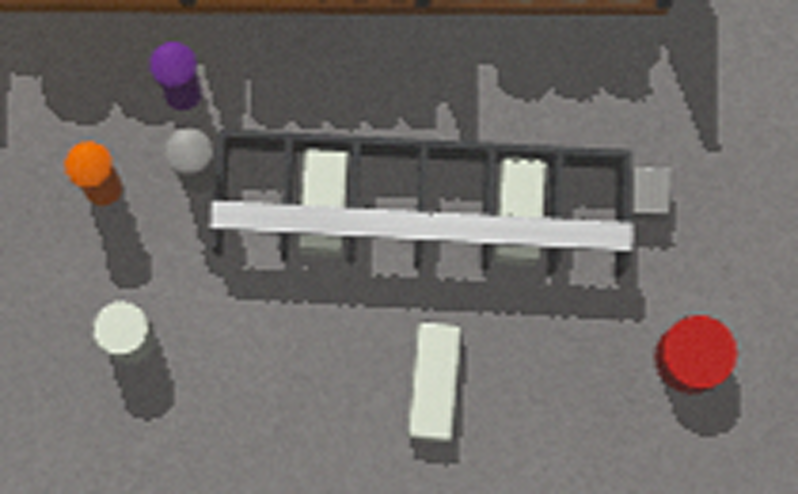

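View pics/scenec.png

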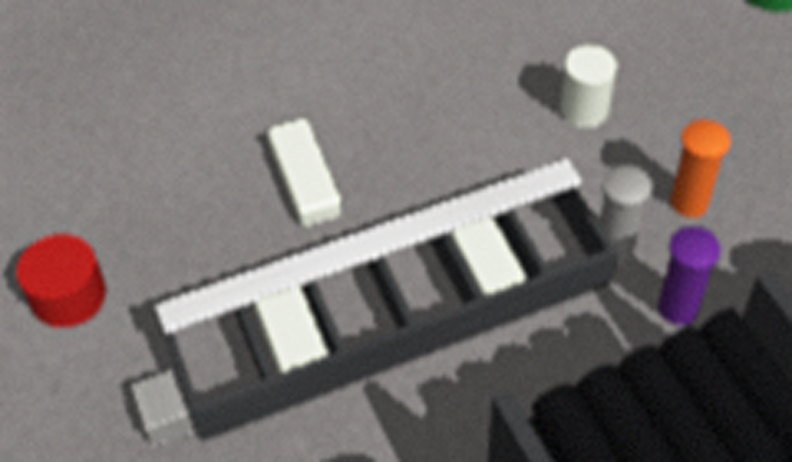

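The top view shows three post shapes: grey steel at (240,189) touching the rack's left end, orange at (213,193) and purple at (236,167). The grey steel one matches the description and is in line with the rack, so gaps count from the left (+y) end. The flat white bar is at about (305,250). The square bars inside gaps 2 and 5 are stock. The enlarged crops confirm all of this.

```bash
cat >> h.py <<'E'
from scipy.spatial.transform import Rotation as Rr
def cam(f):
    d=np.load(f'pics/{f}.npz',allow_pickle=True)
    if 'T_tool_cam' in d and d['T_tool_cam'].ndim==2:
        T=np.eye(4);T[:3,:3]=Rr.from_euler('xyz',d['ori'],degrees=True).as_matrix();T[:3,3]=d['pos'];T=T@d['T_tool_cam']
    else:
        T=np.eye(4);T[:3,:3]=Rr.from_euler('xyz',d['attitude'],degrees=True).as_matrix();T[:3,3]=d['origin']
    return d['pixels'],d['z_map'],d['intrinsics'],T
def plane(uv,K,T,z):
    uv=np.atleast_2d(uv).astype(float); r=np.c_[(uv-K[[0,1],[2,2]])/K[[0,1],[0,1]],np.ones(len(uv))]@T[:3,:3].T
    return T[:3,3]+r*((z-T[2,3])/r[:,2])[:,None]
def cloud(Z,K,T):
    v,u=np.mgrid[:Z.shape[0],:Z.shape[1]]; uv=np.c_[u.ravel(),v.ravel()]
    r=np.c_[(uv-K[[0,1],[2,2]])/K[[0,1],[0,1]],np.ones(len(uv))]*Z.reshape(-1,1)
    return (r@T[:3,:3].T+T[:3,3]).reshape(Z.shape+(3,))
def rect(P):
    c,(w,h),a=cv2.minAreaRect((P[:,:2]*1000).astype(np.float32)); return c,w,h,a
E
python3 - <<'E'
from h import *
for f in('top0','scene0'):
    I,Z,K,T=cam(f); P=cloud(Z,K,T)
    table=P[(Z>0)&(abs(P[...,2])<.015)&(I.max(2)<140)]; print(f,'table z',np.median(table[:,2]))
    hsv=cv2.cvtColor(I,cv2.COLOR_RGB2HSV); white=((hsv[...,2]>165)&(hsv[...,1]<45)).astype(np.uint8)
    n,L,S,C=cv2.connectedComponentsWithStats(white)
    for i in range(1,n):
        if S[i,4]<60: continue
        m=L==i; z=np.median(P[m][:,2]); c=np.median(P[m],0)
        if not(.5<c[0]<1.0 and -.35<c[1]<.4): continue
        v,u=np.nonzero(m)
        print(C[i].round(),S[i,4],'zmed',z.round(4),'rect@.061',rect(plane(np.c_[u,v],K,T,.061)),'@.025',rect(plane(np.c_[u,v],K,T,.025)))
    m=(P[...,2]>.08)&(P[...,2]<.1)&(hsv[...,1]<40)&(P[...,0]>.5)&(P[...,0]<.85)&(P[...,1]>-.3)&(P[...,1]<.3)
    v,u=np.nonzero(m); print('post',u.mean(),v.mean(),m.sum(),plane([u.mean(),v.mean()],K,T,.09))
E
```

```text
top0 table z 0.0006300306967774727
[318. 126.] 511 zmed 0.0982 rect@.061 ((874.272216796875, -101.28286743164062), 57.356483459472656, 121.10216522216797, 89.55724334716797) @.025 ((888.255126953125, -103.82842254638672), 58.81440734863281, 124.18038177490234, 89.55724334716797)
[335. 126.] 355 zmed 0.1 rect@.061 ((877.9003295898438, -158.22860717773438), 107.09373474121094, 35.56814956665039, 1.1091809272766113) @.025 ((891.9754638671875, -162.22161865234375), 109.81586456298828, 36.47224426269531, 1.1091850996017456)
[349. 126.] 341 zmed 0.1 rect@.061 ((876.9332885742188, -204.88812255859375), 103.44471740722656, 37.28331756591797, 3.504242420196533) @.025 ((890.9840087890625, -210.0672149658203), 106.07412719726562, 38.230995178222656, 3.5042355060577393)
[359. 131.] 90 zmed 0.0629 rect@.061 ((863.092041015625, -233.98214721679688), 103.40933990478516, 9.162843704223633, 0.8788515329360962) @.025 ((876.791015625, -239.90077209472656), 106.03788757324219, 9.395732879638672, 0.8788402080535889)
[301. 206.] 1102 zmed 0.0601 rect@.061 ((631.7542724609375, -49.06214904785156), 338.3485
[... 881 characters left out ...]
7402954101562) @.025 ((617.1964111328125, -40.198516845703125), 357.2326965332031, 95.56688690185547, 87.4740219116211)
[332. 227.] 61 zmed 0.0901 rect@.061 ((653.8473510742188, 154.87069702148438), 17.558685302734375, 29.023622512817383, 21.954273223876953) @.025 ((632.5767822265625, 173.27723693847656), 18.345298767089844, 30.323816299438477, 21.954206466674805)
[257. 353.] 4091 zmed 0.0986 rect@.061 ((857.5905151367188, -159.74473571777344), 169.23878479003906, 131.8234405517578, 89.83702850341797) @.025 ((845.4472045898438, -155.43231201171875), 176.82040405273438, 137.72889709472656, 89.8370590209961)
post 267.03861003861005 311.12741312741315 777 [[ 0.80111596 -0.10566788  0.09      ]]
```

Run:
```python
from h import *
for f in('top0','scene0'):
    I,Z,K,T=cam(f); P=cloud(Z,K,T); hsv=cv2.cvtColor(I,cv2.COLOR_RGB2HSV)
    X,Y,H=P[...,0],P[...,1],P[...,2]
    def big(m):
        n,L,S,C=cv2.connectedComponentsWithStats(m.astype(np.uint8)); i=1+S[1:,4].argmax(); v,u=np.nonzero(L==i); return np.c_[u,v]
    reg=(hsv[...,1]<45)&(abs(Y+.05)<.2)
    for nm,m,z in(('rail',reg&(X>.58)&(X<.70)&(H>.054)&(H<.068)&(I.min(2)>120),.061),('bar',reg&(X>.42)&(X<.6)&(H>.015)&(H<.035)&(I.min(2)>150),.025),
      ('post',(hsv[...,1]<45)&(X>.6)&(X<.75)&(Y>.1)&(Y<.2)&(H>.083),.09),
      ('orange',(hsv[...,1]>100)&(X>.55)&(X<.75)&(Y>.13)&(Y<.3)&(H>.083),.09),
      ('stub_t',(X>.42)&(X<.6)&(Y>.12)&(Y<.25)&(H>.052),.06)):
        uv=big(m); Q=plane(uv,K,T,z); c,s,vt=np.linalg.svd(Q[:,:2]-Q[:,:2].mean(0),full_matrices=False)
        d=vt[0]; 
        print(f,nm,len(uv),uv.mean(0).round(1),'mean',Q.mean(0).round(4),'ang',np.degrees(np.arctan2(d[1],d[0])).round(2),'rect',np.round(np.r_[rect(Q)[0],rect(Q)[1:]],1),'zmed',np.median(H[uv[:,1],uv[:,0]]).round(4))
```

```text
top0 rail 807 [301.  208.9] mean [ 0.608 -0.051  0.061] ang -92.63 rect [608.  -49.4 341.2  23.4  87.4] zmed 0.0613
top0 bar 323 [303.9 249.7] mean [ 0.4861 -0.0617  0.025 ] ang 174.72 rect [486.3 -61.9  33.7  93.1  84.5] zmed 0.0254
top0 post 113 [239.5 189.4] mean [0.661  0.1372 0.09  ] ang -91.94 rect [660.9 137.2  34.6  33.6   1.3] zmed 0.0894
top0 orange 113 [212.9 193. ] mean [0.6494 0.218  0.09  ] ang 47.49 rect [649.3 217.6  35.6  34.4  45.7] zmed 0.09
top0 stub_t 161 [221.6 236. ] mean [0.5216 0.1913 0.06  ] ang -153.84 rect [521.8 191.5  41.8  40.8  46.1] zmed 0.061
scene0 rail 1169 [249.9 243.8] mean [ 0.6058 -0.0562  0.061 ] ang -92.69 rect [606.1 -48.6 341.7  26.6  87.3] zmed 0.0625
scene0 bar 370 [231.8 220.4] mean [ 0.4882 -0.0621  0.025 ] ang -5.85 rect [487.  -62.   35.4 101.8  84.8] zmed 0.0263
scene0 post 143 [329.6 225.4] mean [0.6628 0.1372 0.09  ] ang -31.35 rect [662.6 136.2  36.   34.9  63.5] zmed 0.0901
scene0 orange 145 [349.9 244.6] mean [0.7351 0.1505 0.09  ] ang -78.32 rect [734.4 150.2  32.3  36.3   3.2] zmed 0.0904
scene0 stub_t 165 [318.1 189.7] mean [0.5219 0.1906 0.06  ] ang -42.91 rect [521.8 191.8  42.4  50.3  60. ] zmed 0.0612
```

```bash
cat >> h.py <<'E'
yaw=np.radians(-2.65); O=np.array([.633,-.0511,0])
RX=np.array([np.cos(yaw),np.sin(yaw),0]); RY=np.array([-np.sin(yaw),np.cos(yaw),0])
def w(x,y,z): return O+RX*x+RY*y+np.array([0,0,z])
def st():
    s=telemetry.get_state(); R=Rr.from_euler('xyz',s['orientation'],degrees=True).as_matrix(); p=s['eef_pos']; d=p-O
    print('t',round(s['clock'],2),'p',p.round(4),'rack',round(d@RX,4),round(d@RY,4),'F',s['contact_force'].round(2),'gap',round(s['finger_gap'],4),'q',s['joint_positions'].round(1)); print(R.round(3)); return p,R
def go(target,Rt=None):
    p,R=st(); print('tool delta',(R.T@(target-p)).round(4))
    if Rt is not None: print('rotvec',Rr.from_matrix(R.T@Rt).as_rotvec().round(4), 'delta in final frame',(Rt.T@(target-p)).round(4))
def down(sgn):
    x=np.array([0,0,-1.]); z=sgn*RY; return np.c_[x,np.cross(z,x),z]
E
python3 - <<'E'
from h import *
for s in(1,-1): go(w(-.026,.140,.12),down(s))
E
```

```text
t 0.15 p [0.2066 0.6685 0.2355] rack -0.4592 0.6992 F [1.24 0.52 0.68] gap 0.0911 q [70.9 21.7 99.4 -0.  58.9 -1.9]
[[-0.    -0.955  0.295]
 [-0.001  0.295  0.955]
 [-1.     0.    -0.001]]
tool delta [ 0.1158 -0.5596 -0.4325]
rotvec [-2.535e-01 -8.000e-04 -1.000e-04] delta in final frame [ 0.1155 -0.4332 -0.5592]
t 0.15 p [0.2066 0.6685 0.2355] rack -0.4592 0.6992 F [1.24 0.52 0.68] gap 0.0911 q [70.9 21.7 99.4 -0.  58.9 -1.9]
[[-0.    -0.955  0.295]
 [-0.001  0.295  0.955]
 [-1.     0.    -0.001]]
tool delta [ 0.1158 -0.5596 -0.4325]
rotvec [ 2.888e+00 -2.000e-04  1.100e-03] delta in final frame [0.1155 0.4332 0.5592]
```

carry_out(gripper=[0, 0, 0, 0, 0, 0, 0, 0, 0, 0], delta_pos=[[0, 0, 0], [0, 0, 0], [0, 0, 0], [0, -0.022, -0.028], [0, -0.022, -0.028], [0, -0.022, -0.028], [0, -0.022, -0.028], [0, -0.022, -0.028], [0, -0.022, -0.028], [0, -0.022, -0.028]], angular=[[-0.0845, 0, 0], [-0.0845, 0, 0], [-0.0845, 0, 0], [0, 0, 0], [0, 0, 0], [0, 0, 0], [0, 0, 0], [0, 0, 0], [0, 0, 0], [0, 0, 0]])

```text
clock: 0.98
eef_pos: [0.3521, 0.4643, 0.2358]
orientation: [144.3, 90.0, -128.3]
contact_force: [0.7, -0.3, -0.1]
finger_gap: 0.0273
```

carry_out(gripper=[0, 0, 0, 0, 0, 0, 0, 0, 0, 0], delta_pos=[[0, -0.022, -0.028], [0, -0.022, -0.028], [0, -0.022, -0.028], [0, -0.022, -0.028], [0, -0.022, -0.028], [0, -0.022, -0.028], [0, -0.022, -0.028], [0, -0.022, -0.028], [0, -0.022, -0.028], [0, -0.022, -0.028]], angular=[[0, 0, 0], [0, 0, 0], [0, 0, 0], [0, 0, 0], [0, 0, 0], [0, 0, 0], [0, 0, 0], [0, 0, 0], [0, 0, 0], [0, 0, 0]])

```text
clock: 1.82
eef_pos: [0.5589, 0.1743, 0.2359]
orientation: [108.1, 90.0, -164.5]
contact_force: [1.2, 0.7, -0.5]
finger_gap: 0.0009
```

Run:
```python
from h import *
go(w(-.026,.140,.12),down(1))
```

```text
t 1.82 p [0.5589 0.1743 0.2359] rack -0.0844 0.2217 F [ 1.17  0.74 -0.47] gap 0.0009 q [ 15.   11.5 112.9  -0.   55.6 -72.3]
[[-0.    -0.999  0.046]
 [-0.     0.046  0.999]
 [-1.     0.    -0.   ]]
tool delta [ 0.1159 -0.0584 -0.0817]
rotvec [-0.0001 -0.     -0.0001] delta in final frame [ 0.1159 -0.0584 -0.0817]
```

carry_out(gripper=[0, 0, 0, 0, 0, 0, 0, 0, 0, 0], delta_pos=[[0, -0.0146, -0.0205], [0, -0.0146, -0.0205], [0, -0.0146, -0.0205], [0, -0.0146, -0.0205], [0, 0, 0], [0, 0, 0], [0, 0, 0], [0, 0, 0], [0, 0, 0], [0, 0, 0]], angular=[[0, 0, 0], [0, 0, 0], [0, 0, 0], [0, 0, 0], [0, 0, 0], [0, 0, 0], [0, 0, 0], [0, 0, 0], [0, 0, 0], [0, 0, 0]])

```text
clock: 2.65
eef_pos: [0.6125, 0.092, 0.236]
orientation: [55.5, 90.0, 142.9]
contact_force: [-0.1, -0.2, 0.4]
finger_gap: 0.0004
```

Run:
```python
from h import *
st(); grab('wrist','wrist1')
```

```text
t 2.65 p [0.6125 0.092  0.236 ] rack -0.0271 0.142 F [-0.06 -0.2   0.37] gap 0.0004 q [  6.4  14.6 109.    0.   56.4 -81. ]
[[-0.    -0.999  0.045]
 [ 0.     0.045  0.999]
 [-1.     0.     0.   ]]
```

View pics/wrist1.png

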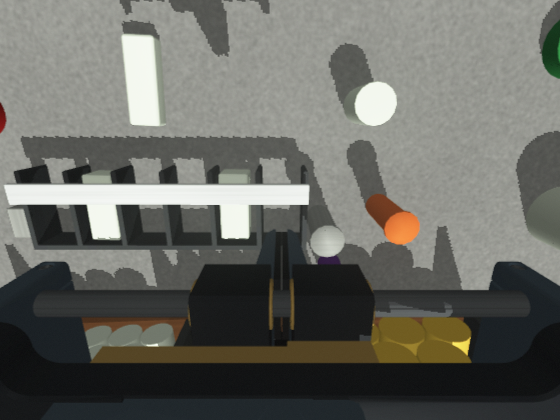

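The wrist view shows the rail from (6,195) to (308,193), the grey post cap at (327,240), the stock in gaps 2 and 5, and the loose bar at (143,80). I'll use it to refine the positions.

Run:
```python
from h import *
I,Z,K,T=cam('wrist1'); P=cloud(Z,K,T); hsv=cv2.cvtColor(I,cv2.COLOR_RGB2HSV)
X,Y,H=P[...,0],P[...,1],P[...,2]
def big(m):
    n,L,S,C=cv2.connectedComponentsWithStats(m.astype(np.uint8)); i=1+S[1:,4].argmax(); v,u=np.nonzero(L==i); return np.c_[u,v]
reg=(hsv[...,1]<60)
for nm,m,z in(('rail',reg&(X>.57)&(X<.65)&(H>.054)&(H<.068)&(I.min(2)>150),.061),('bar',reg&(X>.42)&(X<.56)&(H>.02)&(H<.035)&(I.min(2)>150)&(Y<.1),.025),('post',reg&(X>.6)&(X<.75)&(Y>.1)&(Y<.2)&(H>.083)&(H<.1),.09)):
    uv=big(m); Q=plane(uv,K,T,z); d=Q-O; r=np.round(np.r_[rect(Q)[0],rect(Q)[1:]],1); c=np.r_[r[:2]/1000,0]-O
    print(nm,len(uv),uv.mean(0),Q.mean(0).round(4),'rect',r,'rack',c@RX,c@RY,'z',np.median(H[uv[:,1],uv[:,0]]))
```

```text
rail 6192 [155.57703488 194.17393411] [ 0.6078 -0.0503  0.061 ] rect [607.7 -48.1 343.1  23.4  87.4] rack -0.025411648460417664 0.0018270529615071378 z 0.06300788094338852
bar 2866 [141.23098395  79.16468946] [ 0.4837 -0.0598  0.025 ] rect [485.6 -59.9  36.3  95.   85.5] rack -0.14683550515819402 -0.01560558954150613 z 0.026804205090217914
post 885 [327.17288136 240.48587571] [0.6606 0.1398 0.09  ] rect [660.8 139.6  37.1  36.5  87.4] rack 0.018953306405657136 0.19178139163196536 z 0.09103337485309387
```

carry_out(gripper=[0, 0, 0, 0, 0, 0, 0, 0, 0, 0], delta_pos=[[0.025, -0.001, -0.001], [0.025, 0, 0], [0.025, 0, 0], [0.025, 0, 0], [0.025, 0, 0], [0.013, 0, 0], [0.007, 0, 0], [0.007, 0, 0], [0.006, 0, 0], [0, 0, 0]], angular=[[0, 0, 0], [0, 0, 0], [0, 0, 0], [0, 0, 0], [0, 0, 0], [0, 0, 0], [0, 0, 0], [0, 0, 0], [0, 0, 0], [0, 0, 0]])

```text
clock: 3.53
eef_pos: [0.6142, 0.0905, 0.078]
orientation: [-75.3, 90.0, 12.0]
contact_force: [-2.5, 0.3, 2.8]
finger_gap: 0.0006
```

```bash
sed -i 's/-.0511,0/-.0502,0/' h.py
python3 - <<'E'
from h import *
st()
E
```

```text
t 3.53 p [0.6142 0.0905 0.078 ] rack -0.0253 0.1396 F [-2.47  0.26  2.83] gap 0.0006 q [  6.2  27.5 111.4   0.   41.1 -81.1]
[[ 0.001 -0.999  0.046]
 [ 0.     0.046  0.999]
 [-1.    -0.001  0.   ]]
```

carry_out(gripper=[0, 0, 0, 0, 0, 0, 0, 0, 0, 0], delta_pos=[[0.001, 0, 0], [0, 0, -0.006], [0, 0, -0.006], [0, 0, -0.006], [0, 0, -0.006], [0, 0, -0.006], [0, 0, -0.006], [0, 0, -0.006], [0, 0, -0.006], [0, 0, -0.006]], angular=[[0, 0, 0], [0, 0, 0], [0, 0, 0], [0, 0, 0], [0, 0, 0], [0, 0, 0], [0, 0, 0], [0, 0, 0], [0, 0, 0], [0, 0, 0]])

```text
clock: 4.37
eef_pos: [0.6112, 0.0358, 0.0769]
orientation: [71.2, 90.0, 158.6]
contact_force: [0.9, 3.1, 4.1]
finger_gap: 0.0007
```

Run:
```python
from h import *
st(); grab('scene','sc1')
```

```text
t 4.37 p [0.6112 0.0358 0.0769] rack -0.0257 0.0849 F [0.92 3.05 4.05] gap 0.0007 q [  1.2  27.  112.4   0.   40.6 -86.2]
[[-0.    -0.999  0.046]
 [ 0.     0.046  0.999]
 [-1.     0.     0.   ]]
```

carry_out(gripper=[0, 0, 0, 0, 0, 0, 0, 0, 0, 0], delta_pos=[[0, 0, -0.007], [0, 0, -0.007], [0, 0, -0.007], [0, 0, -0.007], [0, 0, -0.007], [0, 0, -0.007], [0, 0, -0.007], [0, 0, -0.007], [0, 0, 0], [0, 0, 0]], angular=[[0, 0, 0], [0, 0, 0], [0, 0, 0], [0, 0, 0], [0, 0, 0], [0, 0, 0], [0, 0, 0], [0, 0, 0], [0, 0, 0], [0, 0, 0]])

```text
clock: 5.25
eef_pos: [0.6087, -0.0203, 0.0769]
orientation: [172.1, 90.0, -100.5]
contact_force: [-0.7, -3.9, 3.3]
finger_gap: 0.0004
```

Run:
```python
from h import *
st(); grab('scene','sc2')
a=cv2.imread('pics/sc2.png')[100:330,130:420]; cv2.imwrite('pics/sc2c.png',cv2.resize(a,None,fx=2.6,fy=2.6))
```

```text
t 5.25 p [ 0.6087 -0.0203  0.0769] rack -0.0257 0.0288 F [-0.73 -3.91  3.25] gap 0.0004 q [ -4.1  26.8 112.8  -0.   40.5 -91.4]
[[-0.    -0.999  0.047]
 [-0.001  0.047  0.999]
 [-1.     0.    -0.001]]
```

View pics/sc2c.png

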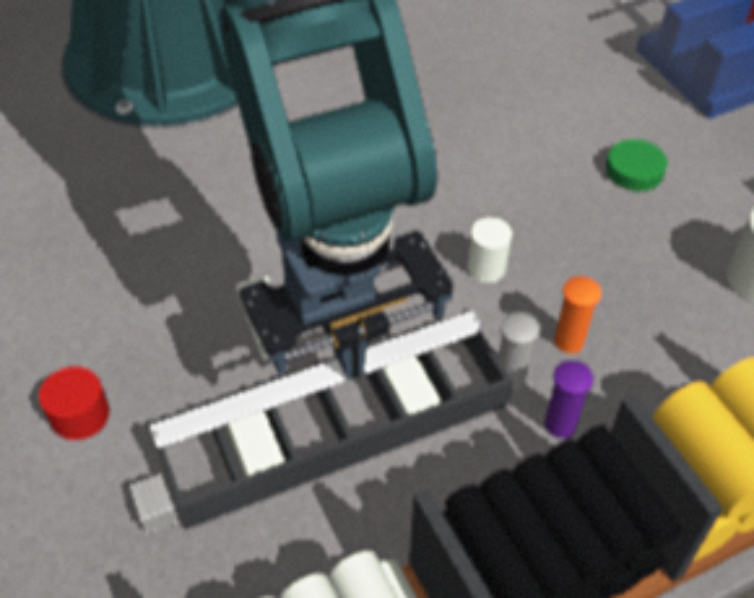

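carry_out(gripper=[0, 0, 0, 0, 0.7, 0.7, 0.7, 0.7, 0.7, 0.7], delta_pos=[[-0.02, 0, 0], [-0.025, 0, 0], [-0.025, 0, 0], [-0.025, 0, 0], [0, 0.024, -0.0094], [0, 0.024, -0.0094], [0, 0.024, -0.0094], [0, 0.024, -0.0094], [0, 0.024, -0.0094], [0, 0, 0]], angular=[[0, 0, 0], [0, 0, 0], [0, 0, 0], [0, 0, 0], [0, 0, 0], [0, 0, 0], [0, 0, 0], [0, 0, 0], [0, 0, 0], [0, 0, 0]])

```text
clock: 6.13
eef_pos: [0.4824, -0.0612, 0.171]
orientation: [86.5, 89.8, 173.8]
contact_force: [0.1, 0.6, -0.1]
finger_gap: 0.0374
```

Run:
```python
from h import *
go(w(-.146,-.018,.10)); grab('wrist','wrist2')
```

```text
t 6.13 p [ 0.4824 -0.0612  0.171 ] rack -0.15 -0.0179 F [ 0.12  0.61 -0.14] gap 0.0374 q [-10.    8.  125.5  -0.   46.7 -97.3]
[[-0.003 -0.999  0.047]
 [ 0.     0.047  0.999]
 [-1.     0.003  0.   ]]
tool delta [ 0.071  -0.0042 -0.0001]
```

View pics/wrist2.png

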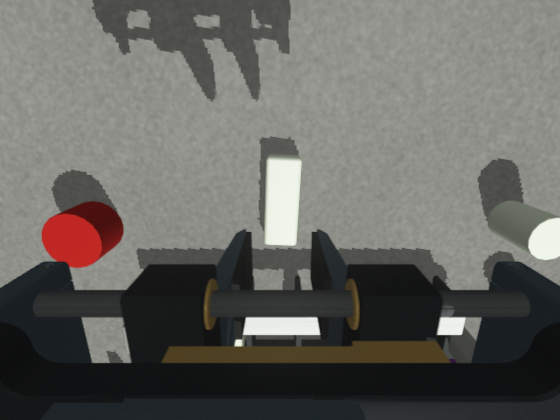

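Run:
```python
from h import *
I,Z,K,T=cam('wrist2'); P=cloud(Z,K,T)
m=(I.min(2)>170)&(P[...,0]<.56)&(abs(P[...,1]+.06)<.08)&(P[...,2]>.018)
v,u=np.nonzero(m); Q=plane(np.c_[u,v],K,T,.025); r=rect(Q); c=np.r_[np.array(r[0])/1000,0]-O; print(r,len(u),c@RX,c@RY)
st()
```

```text
((567.456298828125, 56.64208221435547), 302.1318359375, 213.04620361328125, 79.51763916015625) 2875 -0.0704134244918029 0.10369742979719562
t 6.18 p [ 0.4846 -0.061   0.1716] rack -0.1477 -0.0177 F [ 1.11  0.51 -0.12] gap 0.0415 q [ -9.9   8.1 125.3  -0.   46.7 -97.2]
[[-0.001 -0.999  0.047]
 [ 0.     0.047  0.999]
 [-1.     0.001  0.   ]]
```

Run:
```python
from h import *
I,Z,K,T=cam('wrist2')
m=(I.min(2)>150).astype(np.uint8); n,L=cv2.connectedComponents(m)
v,u=np.nonzero(L==L[200,283]); Q=plane(np.c_[u,v],K,T,.025); r=rect(Q); c=np.r_[np.array(r[0])/1000,0]-O; print(r,len(u),c@RX,c@RY)
```

```text
((485.7159118652344, -60.46883010864258), 35.03217315673828, 94.6796875, 84.71290588378906) 2929 -0.14665180627498414 -0.01706748973264932
```

carry_out(gripper=[0.7, 0.7, 0.7, 0.7, 0.7, 0.7, 0.7, 0.7, 0.7, 0.7], delta_pos=[[0, 0, 0], [0.01, 0, 0], [0.02, 0, 0], [0.025, 0, 0], [0.025, 0, 0], [0.025, 0, 0], [0.02, 0, 0], [0.013, 0, 0], [0.006, 0, 0], [0, 0, 0]], angular=[[0, 0, 0], [0, 0, 0], [0, 0, 0], [0, 0, 0], [0, 0, 0], [0, 0, 0], [0, 0, 0], [0, 0, 0], [0, 0, 0], [0, 0, 0]])

```text
clock: 7.02
eef_pos: [0.4862, -0.0605, 0.0262]
orientation: [83.2, 89.9, 170.5]
contact_force: [-0.0, 0.4, 0.3]
finger_gap: 0.064
```

Run:
```python
from h import *
st(); grab('scene','sc3')
a=cv2.imread('pics/sc3.png')[130:330,130:420]; cv2.imwrite('pics/sc3c.png',cv2.resize(a,None,fx=2.6,fy=2.6))
```

```text
t 7.02 p [ 0.4862 -0.0605  0.0262] rack -0.1462 -0.0171 F [-0.04  0.4   0.3 ] gap 0.064 q [ -9.8  24.6 126.   -0.   29.6 -97.2]
[[-0.002 -0.999  0.046]
 [ 0.     0.046  0.999]
 [-1.     0.002  0.   ]]
```

View pics/sc3c.png

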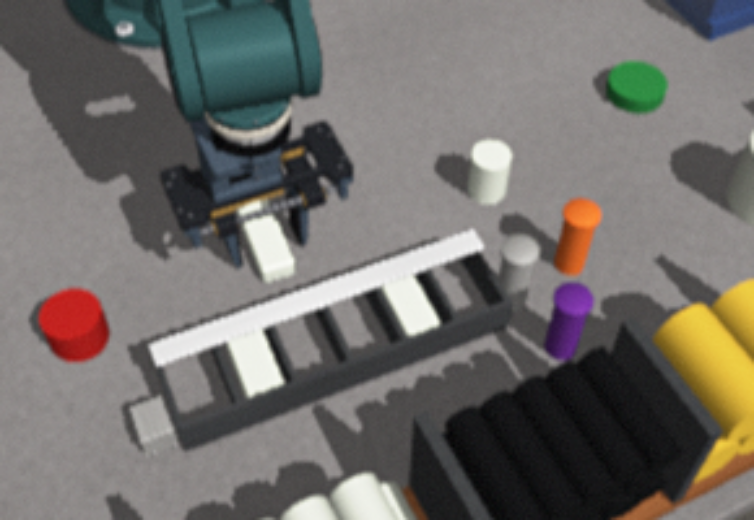

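carry_out(gripper=[0.44, 0.44, 0.44, 0.44, 0.44, 0.44, 0.44, 0.44, 0.44, 0.44], delta_pos=[[0, 0, 0], [0, 0, 0], [0, 0, 0], [0, 0, 0], [0, 0, 0.004], [0, 0, 0.005], [0, 0, 0.005], [0, 0, 0.005], [0, 0, 0.005], [0, 0, 0.005]], angular=[[0, 0, 0], [0, 0, 0], [0, 0, 0], [0, 0, 0], [0, 0, 0], [0, 0, 0], [0, 0, 0], [0, 0, 0], [0, 0, 0], [0, 0, 0]])

```text
clock: 7.9
eef_pos: [0.488, -0.0313, 0.0279]
orientation: [114.9, 90.0, -157.7]
contact_force: [0.9, -0.3, 1.6]
finger_gap: 0.0402
```

carry_out(gripper=[0.44, 0.44, 0.44, 0.44, 0.44, 0.44, 0.44, 0.44, 0.44, 0.44], delta_pos=[[0, 0, 0.005], [0, 0, 0.005], [0, 0, 0.005], [0, 0, 0.003], [0, 0, 0], [0, 0, 0], [0, 0, 0], [0, 0, 0], [0, 0, 0], [0, 0, 0]], angular=[[0, 0, 0], [0, 0, 0], [0, 0, 0], [0, 0, 0], [0, 0, 0], [0, 0, 0], [0, 0, 0], [0, 0, 0], [0, 0, 0], [0, 0, 0]])

```text
clock: 8.73
eef_pos: [0.4889, -0.0141, 0.0279]
orientation: [-91.0, 90.0, -3.7]
contact_force: [0.3, -0.1, -0.0]
finger_gap: 0.0407
```

Run:
```python
from h import *
st(); grab('wrist','wrist3')
I,Z,K,T=cam('wrist3')
m=(I.min(2)>150).astype(np.uint8)
n,L,S,C=cv2.connectedComponentsWithStats(m); print(S[S[:,4]>200],C[S[:,4]>200])
```

```text
t 8.73 p [ 0.4889 -0.0141  0.0279] rack -0.1457 0.0294 F [ 0.32 -0.07 -0.02] gap 0.0407 q [ -4.4  24.3 126.2   0.   29.6 -91.7]
[[ 0.    -0.999  0.047]
 [-0.     0.047  0.999]
 [-1.    -0.    -0.   ]]
[[     0      0    560    420 143821]
 [     0      0    223    289  25883]
 [   231      0    329    290  55839]
 [   113    147     35     25    644]
 [   215    153     24     19    288]
 [   247    183     67    107   6411]
 [   242    317     79     15   1009]
 [    82    318     36     11    289]
 [   445    318     36     30    610]] [[251.47545908 241.45776347]
 [ 71.53316849 185.53745702]
 [449.00231021 132.64831032]
 [129.57453416 159.31055901]
 [227.90277778 161.86111111]
 [279.07143971 236.19466542]
 [280.89890981 323.66897919]
 [ 99.01730104 322.06574394]
 [464.9295082  328.3852459 ]]
```

View pics/wrist3.png

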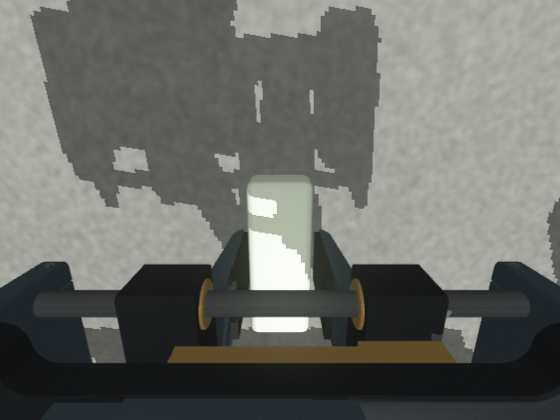

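The bar sits straight between the pads, with its near end at about (280,180). Next I'll open, lift clear and measure it.

carry_out(gripper=[0.6, 0.6, 0.6, 0.6, 0.6, 0.6, 0.6, 0.6, 0.6, 0.6], delta_pos=[[0, 0, 0], [0, 0, 0], [0, 0, 0], [-0.01, 0, 0], [-0.02, 0, 0], [-0.03, 0, 0], [-0.03, 0, 0], [-0.03, 0, 0], [-0.02, 0, 0], [0, 0, 0]], angular=[[0, 0, 0], [0, 0, 0], [0, 0, 0], [0, 0, 0], [0, 0, 0], [0, 0, 0], [0, 0, 0], [0, 0, 0], [0, 0, 0], [0, 0, 0]])

```text
clock: 9.62
eef_pos: [0.4909, -0.0141, 0.1726]
orientation: [-91.9, 89.6, -4.5]
contact_force: [1.2, 0.5, 1.3]
finger_gap: 0.0546
```

Run:
```python
from h import *
st(); grab('wrist','wrist4')
I,Z,K,T=cam('wrist4')
m=(I.min(2)>150).astype(np.uint8); n,L=cv2.connectedComponents(m)
v,u=np.nonzero(L==L[200,281]); Q=plane(np.c_[u,v],K,T,.025); r=rect(Q); c=np.r_[np.array(r[0])/1000,0]-O; print(r,len(u),c@RX,c@RY)
```

```text
t 9.62 p [ 0.4909 -0.0141  0.1726] rack -0.1436 0.0295 F [1.23 0.47 1.31] gap 0.0546 q [ -4.4   8.1 125.2  -0.   46.4 -91.7]
[[ 0.006 -0.999  0.046]
 [-0.001  0.046  0.999]
 [-1.    -0.006 -0.   ]]
((486.03631591796875, -13.822320938110352), 37.072200775146484, 94.40789794921875, 87.24286651611328) 3022 -0.14848843394606814 0.029543949585948897
```

View pics/wrist4.png

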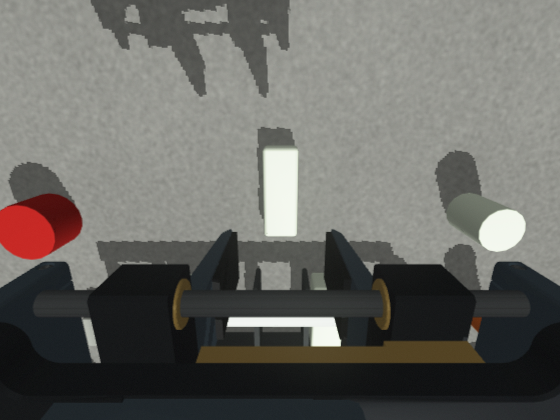

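carry_out(gripper=[0.09, 0.09, 0.09, 0.09, 0.09, 0.09, 0.09, 0.09, 0.09, 0.09], delta_pos=[[0, 0.0175, 0], [0, 0.0175, 0], [0, 0.0175, 0], [0, 0.0175, 0], [0, 0, 0], [0, 0, 0], [0, 0, 0], [0, 0, 0], [0, 0, 0], [0, 0, 0]], angular=[[0, 0, 0.05], [0, 0, 0.05], [0, 0, 0.05], [0, 0, 0.05], [0, 0, 0], [0, 0, 0], [0, 0, 0], [0, 0, 0], [0, 0, 0], [0, 0, 0]])

```text
clock: 10.5
eef_pos: [0.4195, -0.0108, 0.1731]
orientation: [90.0, 78.6, 177.4]
contact_force: [0.3, 0.6, 0.7]
finger_gap: 0.0084
```

Run:
```python
from h import *
go(w(-.2156,.029,.0266))
```

```text
t 10.5 p [ 0.4195 -0.0108  0.1731] rack -0.2151 0.0295 F [0.27 0.59 0.74] gap 0.0084 q [ -4.4   6.6 127.5  -0.4  57.3 -91.5]
[[-0.198 -0.979  0.046]
 [ 0.009  0.045  0.999]
 [-0.98   0.198 -0.   ]]
tool delta [ 0.1437 -0.0285 -0.0005]
```

Reach is fine with the tilt. Now descending behind the bar.

carry_out(gripper=[0.09, 0.09, 0.09, 0.09, 0.09, 0.09, 0.09, 0.09, 0.09, 0.09], delta_pos=[[0.01, -0.002, 0], [0.02, -0.004, 0], [0.025, -0.005, 0], [0.025, -0.005, 0], [0.025, -0.005, 0], [0.02, -0.004, 0], [0.011, -0.002, 0], [0.006, -0.001, 0], [0, 0, 0], [0, 0, 0]], angular=[[0, 0, 0], [0, 0, 0], [0, 0, 0], [0, 0, 0], [0, 0, 0], [0, 0, 0], [0, 0, 0], [0, 0, 0], [0, 0, 0], [0, 0, 0]])

```text
clock: 11.33
eef_pos: [0.4187, -0.0108, 0.0288]
orientation: [90.0, 78.6, 177.3]
contact_force: [0.3, -0.0, 1.6]
finger_gap: 0.0083
```

Run:
```python
from h import *
go(w(-.2156,.029,.0266)); grab('scene','sc5');grab('wrist','wrist5')
a=cv2.imread('pics/sc5.png')[130:330,130:420]; cv2.imwrite('pics/sc5c.png',cv2.resize(a,None,fx=2.6,fy=2.6))
```

```text
t 11.33 p [ 0.4187 -0.0108  0.0288] rack -0.2159 0.0295 F [ 0.25 -0.04  1.56] gap 0.0083 q [ -4.4  23.5 128.4  -0.6  39.5 -91.3]
[[-0.198 -0.979  0.046]
 [ 0.009  0.045  0.999]
 [-0.98   0.198 -0.   ]]
tool delta [ 0.0021 -0.0007 -0.0005]
```

View pics/sc5c.png

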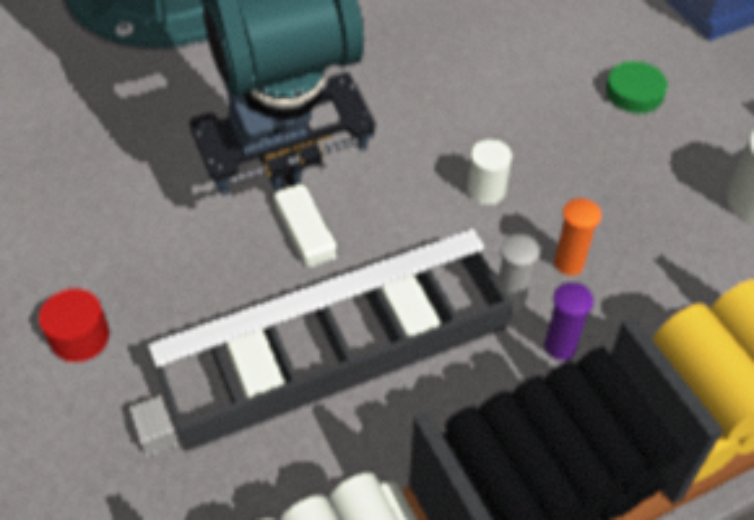

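View pics/wrist5.png

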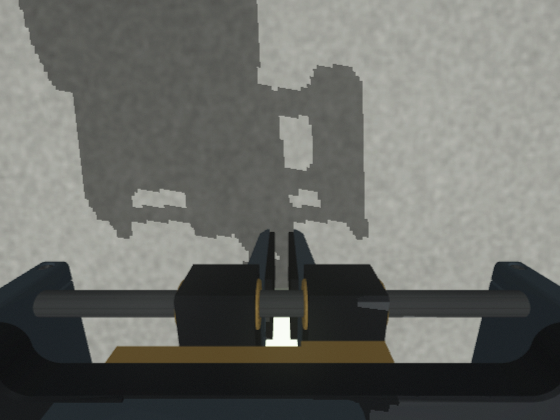

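carry_out(gripper=[0.09, 0.09, 0.09, 0.09, 0.09, 0.09, 0.09, 0.09, 0.09, 0.09], delta_pos=[[-0.001, -0.0049, 0], [-0.0012, -0.006, 0], [-0.0012, -0.006, 0], [-0.0012, -0.006, 0], [-0.0012, -0.006, 0], [-0.0012, -0.006, 0], [-0.0012, -0.006, 0], [-0.0012, -0.006, 0], [-0.0012, -0.006, 0], [0, 0, 0]], angular=[[0, 0, 0], [0, 0, 0], [0, 0, 0], [0, 0, 0], [0, 0, 0], [0, 0, 0], [0, 0, 0], [0, 0, 0], [0, 0, 0], [0, 0, 0]])

```text
clock: 12.27
eef_pos: [0.4739, -0.0133, 0.0284]
orientation: [90.0, 78.6, 177.4]
contact_force: [-0.2, 0.5, 0.4]
finger_gap: 0.0086
```

```bash
cat >> h.py <<'E'
def top(f):
    grab('top',f); I,Z,K,T=cam(f); a=cv2.imread(f'pics/{f}.png')[150:290,200:400]; cv2.imwrite(f'pics/{f}c.png',cv2.resize(a,None,fx=3.8,fy=3.8,interpolation=cv2.INTER_CUBIC))
def scn(f):
    grab('scene',f); a=cv2.imread(f'pics/{f}.png')[130:330,130:420]; cv2.imwrite(f'pics/{f}c.png',cv2.resize(a,None,fx=2.6,fy=2.6,interpolation=cv2.INTER_CUBIC))
E
python3 - <<'E'
from h import *
st(); scn('sc6')
E
```

```text
t 12.27 p [ 0.4739 -0.0133  0.0284] rack -0.1607 0.0295 F [-0.17  0.54  0.39] gap 0.0086 q [ -4.3  26.8 122.4  -0.5  42.2 -91.2]
[[-0.197 -0.979  0.046]
 [ 0.009  0.045  0.999]
 [-0.98   0.197 -0.   ]]
```

View pics/sc6c.png

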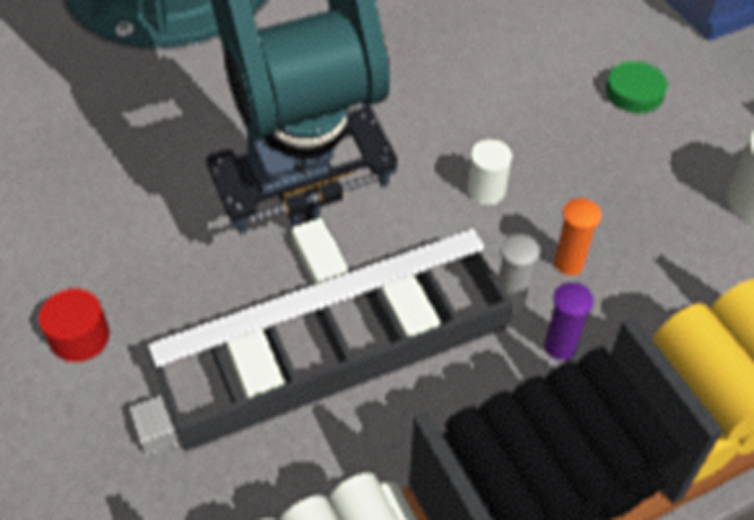

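The bar's far end is now at the mouth of the third gap, at about (345,275) in the crop, and still straight. I'll keep pushing.

carry_out(gripper=[0.09, 0.09, 0.09, 0.09, 0.09, 0.09, 0.09, 0.09, 0.09, 0.09], delta_pos=[[-0.0013, -0.0065, 0], [-0.0013, -0.0065, 0], [-0.0013, -0.0065, 0], [-0.0013, -0.0065, 0], [-0.0013, -0.0065, 0], [-0.0013, -0.0065, 0], [-0.0013, -0.0065, 0], [-0.0013, -0.0065, 0], [-0.0013, -0.0065, 0], [0, 0, 0]], angular=[[0, 0, 0], [0, 0, 0], [0, 0, 0], [0, 0, 0], [0, 0, 0], [0, 0, 0], [0, 0, 0], [0, 0, 0], [0, 0, 0], [0, 0, 0]])

```text
clock: 13.15
eef_pos: [0.5335, -0.0161, 0.0283]
orientation: [90.0, 78.6, 177.4]
contact_force: [0.4, -0.0, -0.5]
finger_gap: 0.0083
```

Run:
```python
from h import *
st(); scn('sc7')
```

```text
t 13.15 p [ 0.5335 -0.0161  0.0283] rack -0.101 0.0295 F [ 0.4  -0.02 -0.46] gap 0.0083 q [ -4.1  30.3 115.6  -0.4  45.5 -91.1]
[[-0.197 -0.979  0.046]
 [ 0.009  0.045  0.999]
 [-0.98   0.197 -0.   ]]
```

View pics/sc7c.png

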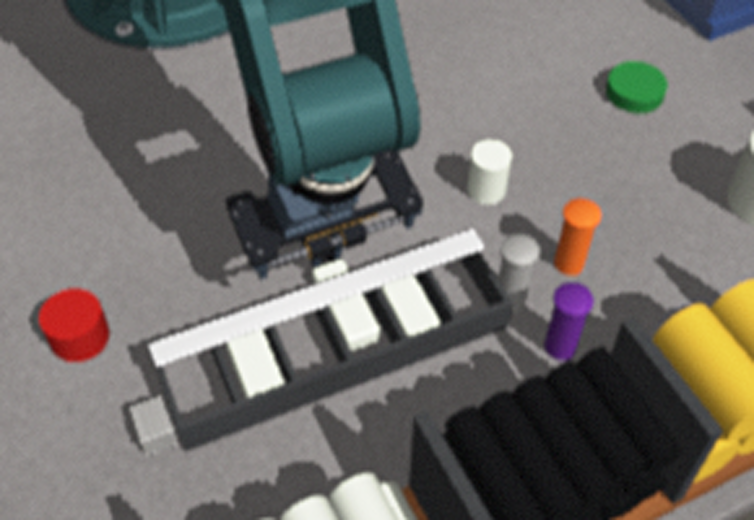

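carry_out(gripper=[0.09, 0.09, 0.09, 0.09, 0.09, 0.09, 0.09, 0.09, 0.09, 0.09], delta_pos=[[0.0006, 0.003, 0], [0, 0, 0], [0, 0, 0], [0, 0, 0], [0, -0.005, 0], [0, -0.005, 0], [0, -0.005, 0], [0, -0.005, 0], [0, -0.005, 0], [0, 0, 0]], angular=[[0, 0, 0], [0, 0, -0.067], [0, 0, -0.067], [0, 0, -0.066], [0, 0, 0], [0, 0, 0], [0, 0, 0], [0, 0, 0], [0, 0, 0], [0, 0, 0]])

```text
clock: 14.03
eef_pos: [0.5555, -0.0171, 0.0283]
orientation: [-91.8, 90.0, -4.5]
contact_force: [0.4, -0.3, 0.3]
finger_gap: 0.0081
```

Run:
```python
from h import *
st(); scn('sc8')
```

```text
t 14.03 p [ 0.5555 -0.0171  0.0283] rack -0.079 0.0295 F [ 0.38 -0.26  0.29] gap 0.0081 q [ -4.2  28.2 118.7  -0.   33.  -91.5]
[[ 0.001 -0.999  0.046]
 [-0.     0.046  0.999]
 [-1.    -0.001 -0.   ]]
```

View pics/sc8c.png

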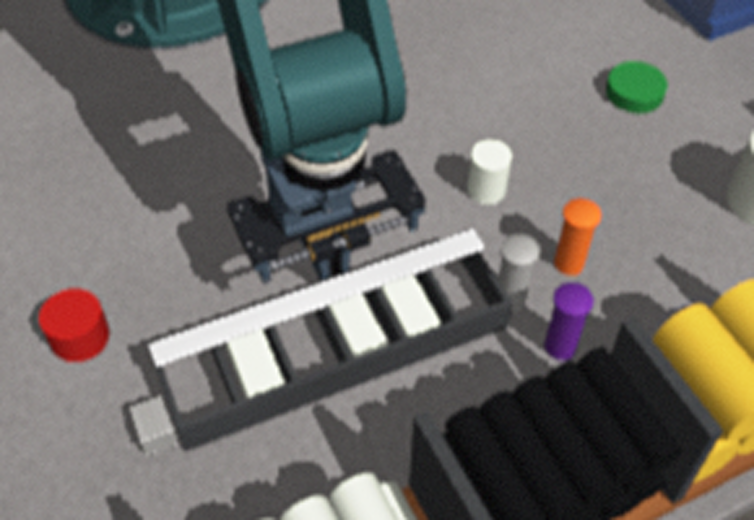

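carry_out(gripper=[0.09, 0.09, 0.09, 0.09, 0.09, 0.09, 0.09, 0.09, 0.09, 0.09], delta_pos=[[0, -0.002, 0], [0, -0.002, 0], [0, -0.002, 0], [0, -0.002, 0], [0, -0.001, 0], [0, 0, 0], [0, 0, 0], [0, 0, 0], [0, 0, 0], [0, 0, 0]], angular=[[0, 0, 0], [0, 0, 0], [0, 0, 0], [0, 0, 0], [0, 0, 0], [0, 0, 0], [0, 0, 0], [0, 0, 0], [0, 0, 0], [0, 0, 0]])

```text
clock: 14.92
eef_pos: [0.5628, -0.0174, 0.0282]
orientation: [-112.1, 90.0, -24.8]
contact_force: [0.3, -0.3, -0.1]
finger_gap: 0.0082
```

Run:
```python
from h import *
st(); scn('sc9')
```

```text
t 14.92 p [ 0.5628 -0.0174  0.0282] rack -0.0716 0.0295 F [ 0.26 -0.3  -0.08] gap 0.0082 q [ -4.1  28.6 117.9  -0.   33.5 -91.5]
[[ 0.    -0.999  0.046]
 [-0.     0.046  0.999]
 [-1.    -0.    -0.   ]]
```

View pics/sc9c.png

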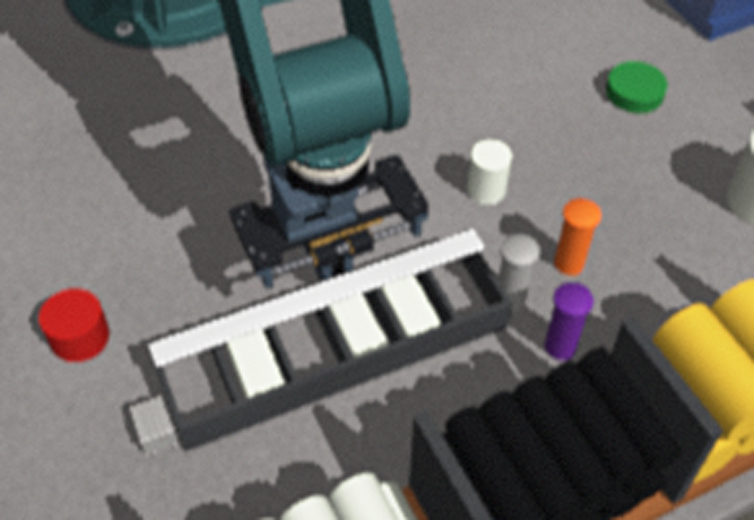

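carry_out(gripper=[0.09, 0.09, 0.09, 0.09, 0.09, 0.09, 0.09, 0.09, 0.09, 0.09], delta_pos=[[0, -0.001, 0], [0, -0.001, 0], [0, -0.001, 0], [0, 0, 0], [0, 0, 0], [0, 0, 0], [0, 0, 0], [0, 0, 0], [0, 0, 0], [0, 0, 0]], angular=[[0, 0, 0], [0, 0, 0], [0, 0, 0], [0, 0, 0], [0, 0, 0], [0, 0, 0], [0, 0, 0], [0, 0, 0], [0, 0, 0], [0, 0, 0]])

```text
clock: 15.8
eef_pos: [0.5649, -0.0175, 0.0279]
orientation: [89.1, 89.9, 176.5]
contact_force: [-4.7, 0.6, 2.5]
finger_gap: 0.008
```

Run:
```python
from h import *
st()
```

```text
t 15.8 p [ 0.5649 -0.0175  0.0279] rack -0.0696 0.0295 F [-4.74  0.57  2.48] gap 0.008 q [ -4.1  28.8 117.6  -0.   33.7 -91.5]
[[-0.002 -0.999  0.046]
 [ 0.     0.046  0.999]
 [-1.     0.002  0.   ]]
```

carry_out(gripper=[0.09, 0.09, 0.09, 0.09, 0.09, 0.09, 0.09, 0.09, 0.09, 0.09], delta_pos=[[0, -0.001, 0], [0, -0.001, 0], [0, 0, 0], [0, 0, 0], [0, 0, 0], [0, 0, 0], [0, 0, 0], [0, 0, 0], [0, 0, 0], [0, 0, 0]], angular=[[0, 0, 0], [0, 0, 0], [0, 0, 0], [0, 0, 0], [0, 0, 0], [0, 0, 0], [0, 0, 0], [0, 0, 0], [0, 0, 0], [0, 0, 0]])

```text
clock: 16.63
eef_pos: [0.565, -0.0175, 0.0276]
orientation: [89.0, 89.6, 176.4]
contact_force: [-16.1, 0.6, 11.0]
finger_gap: 0.0079
```

Run:
```python
from h import *
st()
```

```text
t 16.63 p [ 0.565  -0.0175  0.0276] rack -0.0694 0.0296 F [-16.11   0.56  10.96] gap 0.0079 q [ -4.1  28.9 117.5  -0.   34.  -91.5]
[[-0.006 -0.999  0.046]
 [ 0.     0.046  0.999]
 [-1.     0.006  0.   ]]
```

Hard stop at 16 N with no further travel, which fits the bar being against the back wall. Backing off and checking.

carry_out(gripper=[0.09, 0.09, 0.09, 0.09, 0.09, 0.09, 0.09, 0.09, 0.09, 0.09], delta_pos=[[0, 0.004, 0], [0, 0.01, 0], [0, 0.015, 0], [0, 0.015, 0], [0, 0.015, 0], [-0.02, 0.01, 0], [-0.03, 0.01, 0], [-0.03, 0, 0], [-0.03, 0, 0], [-0.02, 0, 0]], angular=[[0, 0, 0], [0, 0, 0], [0, 0, 0], [0, 0, 0], [0, 0, 0], [0, 0, 0], [0, 0, 0], [0, 0, 0], [0, 0, 0], [0, 0, 0]])

```text
clock: 17.47
eef_pos: [0.4891, -0.014, 0.1607]
orientation: [-91.6, 89.9, -4.2]
contact_force: [0.5, -0.0, -0.2]
finger_gap: 0.0083
```

carry_out(gripper=[0.09, 0.09, 0.09, 0.09, 0.09, 0.09, 0.09, 0.09, 0.09, 0.09], delta_pos=[[-0.03, 0, 0], [-0.03, 0, 0], [-0.03, 0, 0], [0, 0, 0], [0, 0, 0], [0, 0, 0], [0, 0, 0], [0, 0, 0], [0, 0, 0], [0, 0, 0]], angular=[[0, 0, 0], [0, 0, 0], [0, 0, 0], [0, 0, 0], [0, 0, 0], [0, 0, 0], [0, 0, 0], [0, 0, 0], [0, 0, 0], [0, 0, 0]])

```text
clock: 18.3
eef_pos: [0.4887, -0.014, 0.2475]
orientation: [87.6, 89.9, 174.9]
contact_force: [-0.4, 0.2, 0.9]
finger_gap: 0.0082
```

Run:
```python
from h import *
st(); scn('sc10'); grab('wrist','wrist10')
for f in('sc10','wrist10'):
    I,Z,K,T=cam(f); P=cloud(Z,K,T); d=P-O; x=d@RX; y=d@RY; H=P[...,2]
    for nm,z,yy in(('bar',.025,.028),('stock_a',.036,.084),('stock_b',.036,-.084)):
        g=np.nan
        m=(I.min(2)>100)&(abs(y-yy)<.026)&(abs(H-z)<.008)&(x>-.08)&(x<.05)
        v,u=np.nonzero(m)
        if len(u)<10: continue
        Q=plane(np.c_[u,v],K,T,z)-O; a=Q@RX;b=Q@RY; print(f,nm,len(u),'x',a.min().round(4),a.max().round(4),'y',np.percentile(b,[1,50,99]).round(4))
    m=(I.min(2)>140)&(abs(x+.026)<.02)&(abs(y)<.18)&(H>.05)&(H<.07); print('rail z',np.median(H[m]),m.sum())
```

```text
t 18.3 p [ 0.4887 -0.014   0.2475] rack -0.1459 0.0295 F [-0.4   0.2   0.95] gap 0.0082 q [ -4.4   1.4 122.9   0.   55.8 -91.7]
[[-0.001 -0.999  0.046]
 [ 0.     0.046  0.999]
 [-1.     0.001  0.   ]]
sc10 bar 314 x -0.0366 0.0305 y [0.0086 0.0263 0.0445]
sc10 stock_a 308 x -0.0296 0.0399 y [0.0626 0.0806 0.0991]
sc10 stock_b 342 x -0.0298 0.0396 y [-0.1008 -0.0827 -0.0648]
rail z 0.06240719421245228 1170
wrist10 bar 305 x -0.0553 -0.0197 y [0.0208 0.0293 0.039 ]
wrist10 stock_a 139 x -0.0487 -0.0382 y [0.0729 0.0861 0.0997]
wrist10 stock_b 175 x -0.0471 -0.0274 y [-0.0977 -0.0831 -0.064 ]
rail z 0.06308240472611526 1267
```

View pics/sc10c.png

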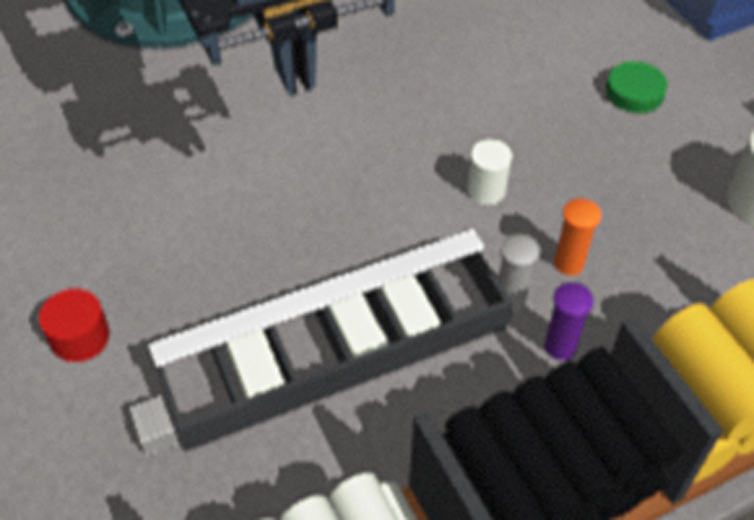

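View pics/wrist10.png

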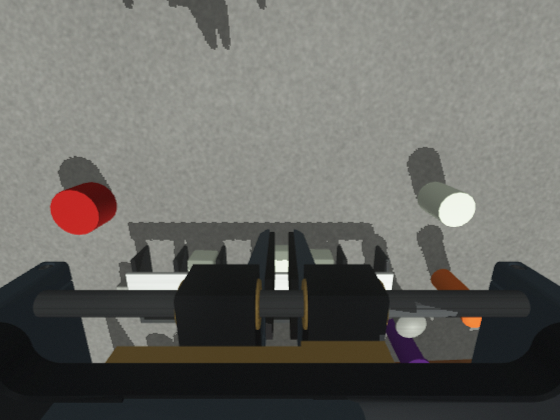

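Run:
```python
from h import *
top('top10'); I,Z,K,T=cam('top10')
O0=O
for yy in(.022,.028,.034):
    # profile along gap: top-plane brightness at z=.025
    xs=np.arange(-.09,.056,.004); W=np.array([w(x,yy,.025) for x in xs]); c=(W-T[:3,3])@T[:3,:3]; uv=np.c_[c[:,0]/c[:,2]*K[0,0]+K[0,2],c[:,1]/c[:,2]*K[1,1]+K[1,2]].astype(np.float32)
    g=cv2.remap(I.min(2),uv[:,0:1],uv[:,1:2],cv2.INTER_LINEAR).ravel(); print(yy,list(zip((xs*1000).round().astype(int).tolist(),g.tolist())))
```

```text
0.022 [(-90, 48), (-86, 48), (-82, 51), (-78, 54), (-74, 55), (-70, 58), (-66, 60), (-62, 62), (-58, 60), (-54, 62), (-50, 62), (-46, 65), (-42, 66), (-38, 65), (-34, 65), (-30, 64), (-26, 60), (-22, 59), (-18, 59), (-14, 60), (-10, 57), (-6, 55), (-2, 118), (2, 217), (6, 212), (10, 212), (14, 209), (18, 211), (22, 213), (26, 214), (30, 193), (34, 125), (38, 131), (42, 128), (46, 38), (50, 57), (54, 83)]
0.028 [(-90, 49), (-86, 48), (-82, 52), (-78, 54), (-74, 57), (-70, 58), (-66, 57), (-62, 58), (-58, 62), (-54, 60), (-50, 64), (-46, 63), (-42, 68), (-38, 66), (-34, 63), (-30, 67), (-26, 65), (-22, 58), (-18, 59), (-14, 61), (-10, 57), (-6, 55), (-2, 130), (2, 214), (6, 213), (10, 211), (14, 210), (18, 211), (22, 211), (26, 212), (30, 183), (34, 123), (38, 130), (42, 131), (46, 37), (50, 58), (54, 86)]
0.034 [(-90, 48), (-86, 52), (-82, 51), (-78, 53), (-74, 56), (-70, 56), (-66, 60), (-62, 59), (-58, 61), (-54, 62), (-50, 63), (-46, 63), (-42, 70), (-38, 63), (-34, 64), (-30, 63), (-26, 62), (-22, 63), (-18, 61), (-14, 60), (-10, 59), (-6, 53), (-2, 130), (2, 210), (6, 212), (10, 213), (14, 212), (18, 211), (22, 212), (26, 216), (30, 176), (34, 125), (38, 131), (42, 124), (46, 44), (50, 62), (54, 83)]
```

View pics/top10c.png

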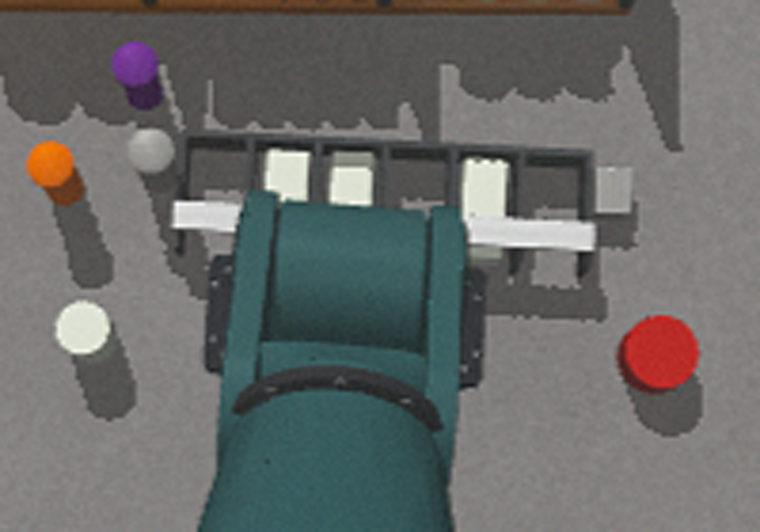

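The top view shows the bar in the third gap, at about (350,180) in the crop. Its white top runs in the wall's shadow up to rack x ≈ 43–44 mm, where the wall begins. The rail is up, the other things haven't moved and the hand is clear.

Run:
```python
from h import *
print(workorder.finish_job())
```

```text
the job is handed in; nothing more can be done
None
```

The job is done and handed in at about 18 s of the 64 s allowed; no verdict was reported.

**Rail:** I took the grey steel post at the rack's +y end as the start; the orange and purple ones were look-alikes. With the gripper shut I pressed the rail about 4–5 mm over gap 1. I ran along it to the middle of gap 3, then lifted straight off.

**Bar:** I slid it sideways between loosely spaced fingers until it lined up with gap 3. Then I pushed it in from behind with the fingertips. At first the tool was tilted 0.2 rad to reach behind the bar, then it was upright for the last stretch.

**Last checks:**
- **Home:** the push ended in a hard stop at 16 N. The fingers put the near end about 1–2 mm short of its nominal place, while the top view shows the bar's top reaching the back wall to within about 1–2 mm. Both are inside the 8 mm allowed.
- **Position:** the bar is about 1–2 mm off the gap's centreline, depending on the camera.
- **Rail and hand:** the rail reads 62–63 mm high, as before I started, and the hand is clear at about 0.25 m.
- **Surroundings:** in the pictures, both stock bars and both stubs are where they were. I did not measure them against the start. The arm never went near the disc, mug or tape.

The cameras disagreed with each other by about 2 mm along the row, so I used the average. No check failed.

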